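# Draw the rolling pin out of the half-covered box

## Robot

A 6-joint arm with a two-finger parallel gripper is mounted at the origin on a cart in front of the work surface, level with it; the furniture and walls round the work are solid. World frame = base frame: x ahead of the robot, y to its left, z up, the work surface at z = 0. Lengths are in mm, angles in rad, forces in N, time in s.
With the tool pointing down it reaches from about 200 to 875 mm from the base axis. Payload 3.4 kg.
Tool frame: the origin (TCP) lies midway between the tips of the shut fingers; the grasp point (between the pads) lies 19 mm behind it; z points along the fingers, y is the line along which they close (so a half turn about z gives the same grasp; the last joint's range is limited). The gripper opens to 94 mm and grips with 3 to 60 N. Pads are 16 mm wide; open, the fingers measure 119 mm over their backs; the gripper's body (75 mm by 177 mm) begins 78 mm behind the grasp point.
Start: joints at [1.147, 0.276, 1.505, -0, 1.361, -0.121], TCP at [171.48, 548.874, 182.093] pointing down, gripper open.
Joint ranges: [-2.89, 2.89], [-0.75, 2.08], [0.22, 2.7], [-1.18, 4.32], [0.11, 2.71], [-2.7, 2.7]. Speed limits (rad/s): [2.57, 2.57, 3.14, 3.14, 3.14, 3.14].

## Interface

Orientations are given as [roll, pitch, yaw] about the fixed x, y, z axes, in that order (R = Rz(yaw) Ry(pitch) Rx(roll)).
In Python, from bench import ctrl gives the robot as it stands. The module is installed in compiled form; this text tells all that it offers. Calls block until the motion is done:
- ctrl.reach(position, orientation): joint-space move of the TCP to a pose.
- ctrl.servo_line(position, attitude=None, speed=150): straight line of the TCP; attitude=None keeps the orientation; speed is the mean speed in mm/s.
- ctrl.goto_joints(angles): joint-space move.
- ctrl.move_gripper(opening, effort=None): finger opening in mm; effort is the grip in N (None keeps the last); returns when the fingers have stopped.
- ctrl.dwell(seconds).
- ctrl.inverse_kinematics(position, orientation): joint angles nearest the present ones, or None.
- ctrl.read_camera(name): name is "scene" or "top" or "wrist"; returns (picture, depth): 384x512x3 uint8, red, green, blue; 384x512 float32, mm along the optical axis (not along the pixel's ray), 0 where there is no reading.
- ctrl.calibration(name): a dict with "fx", "fy", "cx", "cy" (pixels), "dist" ([k1, k2, p1, p2, k3] as OpenCV has them; the pictures are not rectified), "rvec" (rotation vector, rad) and "tvec" (3), from world to camera coordinates, as OpenCV has them; the wrist camera has in their place "mount" (4x4, takes a point from camera to tool coordinates, whose origin is the TCP and whose axes are the flange's). Camera axes: x right, y down, z forward; pixel columns grow to the right and rows downward; lengths in mm; the calibration is good to about 2 mm. A picture is of the moment at which its call begins: read the wrist's pose just before it. calibration takes no time and is no camera call.
A pose or a line that the arm cannot do raises ctrl.IKError and nothing moves.
- ctrl.job_done(): hands the job in; it is judged then, once.
Readings, each from a call of its own:
- ctrl.current_t(): time.
- ctrl.current_joint_pos(): joint angles.
- ctrl.current_qd(): joint speeds.
- ctrl.current_effort(): joint torques, N m.
- ctrl.current_position(): TCP position.
- ctrl.current_ee_rot(): TCP orientation.
- ctrl.current_wrist_force(): force on the tool from outside, world axes, zero at the start.
- ctrl.current_moment(): the same for the moment, N m.
- ctrl.current_width(): finger opening in mm.
- ctrl.current_finger_force(): force on a finger pad.
Only numpy, scipy, OpenCV 4.12 (cv2) and the standard library are available. Lean on these libraries where they do the work, as an engineer would, in place of code of your own. Each camera call takes 0.05 s, during which the arm holds its last target. There are 200 camera calls.

## Task

Take the rolling pin out of the half-covered wooden utensil box: it is longer than the opening, so raise its uncovered end and draw it out on a slant, without forcing it against the box and without pushing the mug, jar or bottle about. Finish while still holding the pin still and level in the gripper, all of it at least 5 cm above the top of the box and clear of the mug, jar and bottle; do not put it down.

Things in the scene. Friction and masses are not known exactly. Their poses are not given: they have to be found in the camera images.
- utensil_box: Open pale wooden box fixed to the counter, 300 long (its x) x 150 wide (its y), z up, origin at the centre of its underside. Floor 10 thick, walls 10 thick, long walls 66 high, +x end wall 58 high; inside 280 x 130. Two low round rails along the floor, 9 either side of the middle, tops 14.5 above the counter, cradle the pin. A fixed darker cover closes the top at its -x end.
- cover_edge (a point): Middle of the cover's free edge, on its underside, 66 above the counter; axes as the box. The cover is 7 thick (upper face 73 above the counter, the top of the box) and reaches from here to the box's -x end. The opening reaches from here 180 toward +x, to the inner face of the 58 high end wall, and is 130 wide.
- rolling_pin: Dark brown wooden rolling pin with pale rings: a plain rod 260 long, 28 in diameter, round ends, 0.08 to 0.15 kg. Origin at its centre; its x runs along the pin toward the end that starts under the opening (the box's +x end). It starts along the box's middle line on the rails, centre 26 above the counter and within 8 of the box's middle lengthways: 82 to 98 of it is under the cover.
- pin_center (a point): Centre of the rolling pin, on its axis; x along the pin as for the pin itself
- pin_open_end (a point): Tip of the pin's end that starts uncovered, 130 from its centre (+x of the pin)
- pin_covered_end (a point): Tip of the pin's end that starts under the cover, 130 from its centre (-x of the pin)
- mug: Orange mug, 81 x 113 with handle, 101 high, origin at the centre of its underside; bystander
- white_jar: White jar with black lid, 48 across, 51 high, origin at the centre of its underside; bystander
- oil_bottle: Small brown dropper bottle with black rubber top, 33 across, 102 high, origin at the centre of its underside; bystander

How it is judged (in metres and radians):
On the way:
1. the pin slants through the opening: its uncovered end raised above the top of the box while its other end is still down inside (height (world z) of pin_open_end above 0.073 m and height (world z) of pin_covered_end below 0.066 m and angle between rolling_pin's own x axis and vertical below 1.42 rad and x of pin_covered_end in the frame of utensil_box above -0.145 m), for 0.1 s.
At the end, for the whole second after the job is handed in: The gripper's fingers hold the rolling pin still, level within 0.3 rad (about 17 degrees), all of it at least 50 mm above the top of the box (axis at both ends above 137 mm over the counter), touching neither the box nor the mug, jar or bottle, none of which has moved more than 30 mm (height (world z) of each of pin_open_end, pin_covered_end above 0.137 m and angle between rolling_pin's own x axis and vertical between 1.27 and 1.87 rad and contact force between rolling_pin and the fingers above 1 N and contact force between rolling_pin and utensil_box below 0.1 N and linear speed of rolling_pin below 0.05 m/s and angular speed of rolling_pin below 0.3 rad/s and contact force between rolling_pin and mug below 0.1 N and contact force between rolling_pin and white_jar below 0.1 N and contact force between rolling_pin and oil_bottle below 0.1 N and distance of each of mug, white_jar, oil_bottle from where it was at the start of the episode below 0.03 m); the arm keeps its last pose, push and grip.
It fails at once if the orange mug is pushed or knocked (moved more than 3 cm) (distance of mug from where it was at the start of the episode above 0.03 m).
It fails at once if the white jar is pushed or knocked (moved more than 3 cm) (distance of white_jar from where it was at the start of the episode above 0.03 m).
It fails at once if the dropper bottle is pushed or knocked (moved more than 3 cm) (distance of oil_bottle from where it was at the start of the episode above 0.03 m).
It fails at once if the rolling pin is forced against the box (more than 30 N) (contact force between rolling_pin and utensil_box above 30 N).
It also fails if it takes over 40 s, if anything falls off the work surface, if the arm or the gripper's body presses on something with over 40 N, if the wrist force passes 120 N, or if a joint passes its speed limit or range.

## Working session

There is one attempt and no reset: what is moved stays moved. The work goes in short steps, each a Python script; the robot and the scene stay as the last script left them, time stands still between calls to the robot, and variables do not carry over. Pictures are saved under pics/ and viewed, at most 10 in all, crops included, and the job is handed in when it is done.

```bash
mkdir -p pics; cat > h.py <<'E'
import numpy as np, cv2
from bench import ctrl
def cam(n):
    c=ctrl.calibration(n);K=np.array([[c['fx'],0,c['cx']],[0,c['fy'],c['cy']],[0,0,1.]])
    return K,np.array(c['dist'],float),cv2.Rodrigues(np.array(c['rvec'],float))[0],np.array(c['tvec'],float).ravel()
def cast(n,uv,z):
    K,d,R,t=cam(n);p=cv2.undistortPoints(np.array(uv,float).reshape(-1,1,2),K,d).reshape(-1,2)
    r=np.c_[p,np.ones(len(p))]@R;o=-R.T@t
    return o+r*((z-o[2])/r[:,2])[:,None]
def cloud(n,dep):
    K,d,R,t=cam(n);h,w=dep.shape;u,v=np.meshgrid(np.arange(w),np.arange(h))
    p=cv2.undistortPoints(np.stack([u,v],-1).reshape(-1,1,2).astype(float),K,d).reshape(-1,2)
    P=np.c_[p,np.ones(len(p))]*dep.reshape(-1,1)
    return ((P-t)@R).reshape(h,w,3)
E
python3 - <<'E'
from h import *
for n in("top","scene"):
    im,d=ctrl.read_camera(n);np.savez(f"pics/{n}0.npz",im=im,d=d);cv2.imwrite(f"pics/{n}0.png",im[...,::-1])
    K,_,R,t=cam(n);print(n,-R.T@t)
print(ctrl.current_ee_rot())
E
```

```text
top [ 325.86864248    6.14849941 1303.22352321]
scene [ 191.74891935 -693.65746292 1007.06873909]
[-3.13997547e+00 -1.50289429e-04  2.83880014e+00]
```

View pics/top0.png

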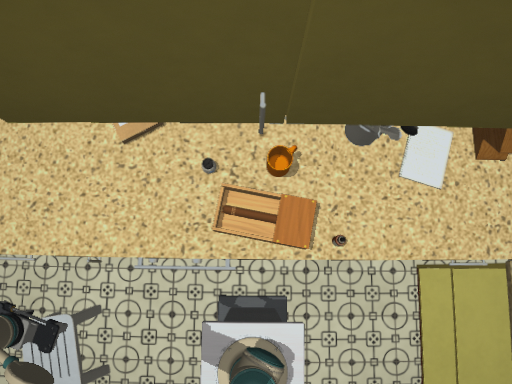

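View pics/scene0.png

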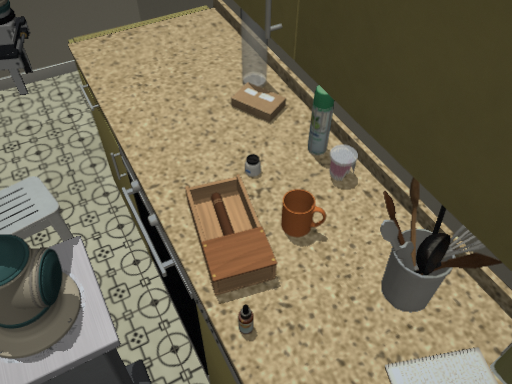

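Top view: the box is at about (265,217), with its cover on the right (295,220) and the pin along its middle, open end at about (224,209). The mug is at (280,160), the jar at (209,165) and the bottle at (340,240). The scene view agrees.

```bash
python3 - <<'E'
from h import *
f=np.load("pics/top0.npz");im,d=f['im'],f['d'];P=cloud("top",d)
reg=np.zeros(d.shape,bool);reg[175:258,205:325]=1
Z=P[...,2]
print("counter z",np.median(Z[190:250,150:200]))
m=reg&(Z>50)&(Z<85);m=cv2.morphologyEx(m.astype(np.uint8),cv2.MORPH_OPEN,np.ones((1,1)))
n,l,s,c=cv2.connectedComponentsWithStats(m);print(s[1:][s[1:,4]>20])
q=P[m>0][:,:2].astype(np.float32);r=cv2.minAreaRect(q);print("rim rect",r)
mc=reg&(Z>69.5)&(Z<80);mc=cv2.morphologyEx(mc.astype(np.uint8),cv2.MORPH_OPEN,np.ones((5,5)));
print("cover rect",cv2.minAreaRect(P[mc>0][:,:2].astype(np.float32)),np.median(Z[mc>0]))
for nm,(x0,x1,y0,y1) in dict(mug=(262,302,142,180),jar=(198,220,152,178),bot=(328,350,230,250)).items():
    k=np.zeros(d.shape,bool);k[y0:y1,x0:x1]=1;k&=Z>25;p=P[k];print(nm,p.min(0),p.max(0),np.median(p,0))
# big crops
v=cv2.resize(im[180:255,205:325],None,fx=6,fy=6,interpolation=cv2.INTER_CUBIC);cv2.imwrite("pics/crop.png",v[...,::-1])
E
```

```text
counter z 0.07417624449650563
[[ 211  183  106   66 2420]]
rim rect ((479.478271484375, -30.2340087890625), (303.5364990234375, 152.55751037597656), 79.3780517578125)
cover rect ((461.6127014160156, -123.25563049316406), (112.29732513427734, 151.6884765625), 79.29837036132812) 73.20749974556529
mug [ 325.86864248 -131.12745281   25.20200323] [ 697.46549547    6.14849941 1303.22352321] [670.73814088 -81.57736937  75.20391464]
jar [325.86864248   6.14849941  25.68760783] [ 667.55656737  173.32957544 1303.22352321] [642.34969586 149.80628413  45.93858209]
bot [ 325.86864248 -280.92010879   26.23201784] [ 419.76996379    6.14849941 1303.22352321] [ 403.03319985 -260.50021272   64.48733805]
```

View pics/crop.png

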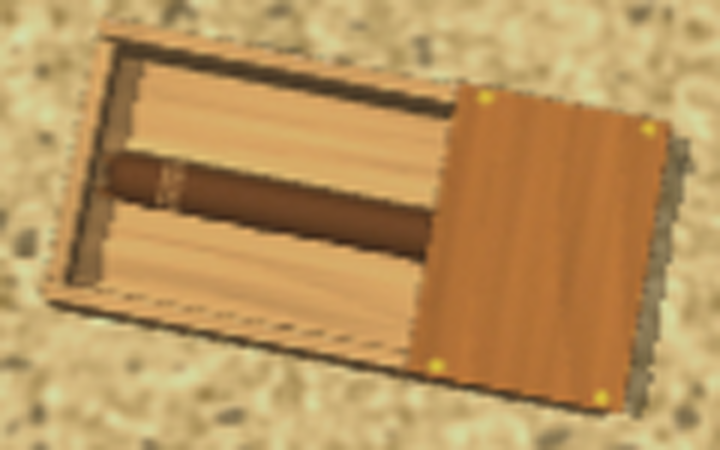

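The crop shows the pin's open tip at top-view pixel (222,209) and the cover edge running from (280,194) to (274,241). The fitted rim is 303×153 at z≈66–73, against 300×150 given, so it checks out. Next I measure the pin axis, hover above it and check with the wrist camera.

```bash
cat >> h.py <<'E'
C=np.array([479.5,-30.2]);A=np.deg2rad(79.35)
u=np.array([np.cos(A),np.sin(A)]);v=np.array([-u[1],u[0]])
def box(p): q=np.asarray(p)[...,:2]-C; return np.stack([q@u,q@v],-1)
def pinmask(im):
    h=cv2.cvtColor(im,cv2.COLOR_RGB2HSV).astype(int)
    return (h[...,2]<125)&(h[...,1]>120)&(h[...,0]<15)
E
python3 - <<'E'
from h import *
from scipy.spatial.transform import Rotation as Ro
f=np.load("pics/top0.npz");im,d=f['im'],f['d']
m=pinmask(im);k=np.zeros(m.shape,bool);k[200:230,218:280]=1;m&=k
v_,u_=np.nonzero(m);p=cast("top",np.c_[u_,v_],28);b=box(p)
b=b[(abs(b[:,1])<30)];print(len(b),b.min(0),b.max(0))
for a in range(-40,140,20):
    q=b[(b[:,0]>a)&(b[:,0]<a+20),1];print(a,len(q),q.min() if len(q) else 0,q.max() if len(q) else 0)
p=np.r_[C+u*10,230]
for yaw in(A,A-np.pi): print(ctrl.inverse_kinematics(p,[np.pi,0,yaw]))
E
```

```text
394 [-40.73829006 -11.17891566] [132.59211847  14.02889007]
-40 48 -10.900346111934885 12.841086708817228
-20 51 -11.001317202890123 14.028890073913999
0 49 -10.429838384065949 13.373698667035061
20 49 -11.094166067454363 13.33665450342492
40 48 -11.137552441778558 13.2705474583723
60 49 -11.178915656900575 13.24148458502918
80 32 -9.97499774902972 12.595044677623106
100 37 -10.667846153613795 13.1702852036772
120 29 -9.421506174729315 12.529314447524573
[-1.86850424e-01  1.08743421e-01  1.60321544e+00 -4.44089210e-16
  1.42963380e+00 -9.72858455e-04]
None
```

```bash
cat >> h.py <<'E'
from scipy.spatial.transform import Rotation as Ro
def pose(s,z,tilt=0.,off=0.):
    "TCP pose: point of pin axis at box (s,0+off), height z, tool tilted raising +u; TCP 13 beyond axis"
    R=Ro.from_rotvec(-np.r_[v,0]*tilt)*Ro.from_euler('xyz',[np.pi,0,A])
    p=np.r_[C+u*s+v*off,z]+R.as_matrix()[:,2]*13
    return p,R.as_euler('xyz')
E
python3 - <<'E'
from h import *
p,r=pose(10,215);ctrl.reach(p,r);ctrl.move_gripper(56,30)
pos,ro=np.array(ctrl.current_position()),ctrl.current_ee_rot()
im,d=ctrl.read_camera("wrist");c=ctrl.calibration("wrist")
K=np.array([[c['fx'],0,c['cx']],[0,c['fy'],c['cy']],[0,0,1.]]);M=np.array(c['mount'])
h,w=d.shape;U,V=np.meshgrid(np.arange(w),np.arange(h))
q=cv2.undistortPoints(np.stack([U,V],-1).reshape(-1,1,2).astype(float),K,np.array(c['dist'],float)).reshape(-1,2)
P=np.c_[q,np.ones(len(q))]*d.reshape(-1,1);P=P@M[:3,:3].T+M[:3,3];P=P@Ro.from_euler('xyz',ro).as_matrix().T+pos
b=box(P);Z=P[:,2];ok=d.ravel()>0
pm=pinmask(im).ravel()&ok&(abs(b[:,1])<30)&(Z>15)&(Z<50)
for a in range(-40,140,20):
    k=pm&(b[:,0]>a)&(b[:,0]<a+20)
    if k.sum(): print(a,k.sum(),b[k,1].min(),b[k,1].max(),Z[k].max())
print("tip",b[pm,0].max() if pm.any() else None, ctrl.current_t(), ctrl.current_position(), ctrl.current_width())
# walls: long wall inner edges
k=ok&(Z>60)&(Z<70)&(b[:,0]>0)&(b[:,0]<100);print("walls",b[k&(b[:,1]>0),1].min() if (k&(b[:,1]>0)).any() else None,b[k&(b[:,1]<0),1].max() if (k&(b[:,1]<0)).any() else None)
k=ok&(Z>71)&(Z<76)&(abs(b[:,1])<50);print("cover edge",b[k,0].max() if k.any() else None)
cv2.imwrite("pics/w1.png",im[...,::-1])
E
```

```text
-40 242 -13.587668001562442 13.785347197119608 40.703801449666685
-20 249 -13.452849794193872 13.631888287124228 40.10351823159766
0 245 -13.24921033948869 13.387798919114172 40.5279335148777
20 263 -13.131294316398979 13.171161654901786 40.12911709262693
40 272 -12.967845940145317 13.95037504224857 40.56316544177383
60 313 -12.844442089479548 13.93382475486203 40.81331430858751
80 218 -12.693523930408851 13.75627256276334 40.07880182393089
100 309 -12.540095443813161 13.552835448420325 41.387683571398554
120 205 -28.886363070334685 28.304834306643436 48.319506682713296
tip 139.0576073034342 3.2083 [481.36486537 -20.41355664 202.02533787] 55.68712118657242
walls 64.91194804034501 -63.92443541473522
cover edge -40.56439203136134
```

View pics/w1.png

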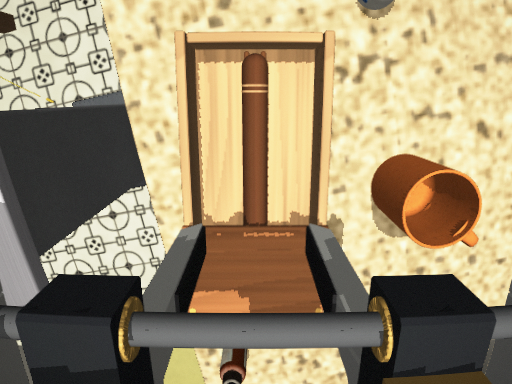

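The wrist view shows the pin centred (columns 243–268) between the walls, with its tip at row 53, clear of the end wall. The measurements agree to about 1 mm: cover edge at −40.6, walls at ±64.5, pin top at 40.5. Next I grasp.

```bash
python3 - <<'E'
from h import *
p,r=pose(12,60,0,.3);ctrl.servo_line(p,r,speed=120)
p,r=pose(12,27,0,.3);ctrl.servo_line(p,r,speed=40)
print(ctrl.current_position(),ctrl.current_wrist_force())
ctrl.move_gripper(20,40)
print(ctrl.current_width(),ctrl.current_finger_force(),ctrl.current_wrist_force())
p,r=pose(12,30,0,.3);ctrl.servo_line(p,r,speed=20)
print(ctrl.current_t(),ctrl.current_position(),ctrl.current_width(),ctrl.current_wrist_force())
E
```

```text
[481.61430101 -18.40123981  14.12526367] [-0.68459502 -0.97104751  0.89010315]
20.280497938453887 0.0 [-0.5020767   0.71688291 -0.27465613]
6.65 [481.65739484 -18.37895744  17.21966805] 19.689093582633056 [-0.68251949 -0.57486339  0.28179345]
```

The width reached 20 mm with no pad force, although the pin is 28 mm across. I'll look before moving on.

```bash
python3 - <<'E'
from h import *
im,d=ctrl.read_camera("wrist");im2,_=ctrl.read_camera("scene")
a=cv2.resize(im2[160:300,160:340],(514,400))
cv2.imwrite("pics/w2.png",np.hstack([cv2.resize(im,(286,400))*0+cv2.resize(im,(286,400)),a])[...,::-1])
print(ctrl.current_width(),ctrl.current_finger_force())
E
```

```text
19.856317058499823 0.0
```

View pics/w2.png

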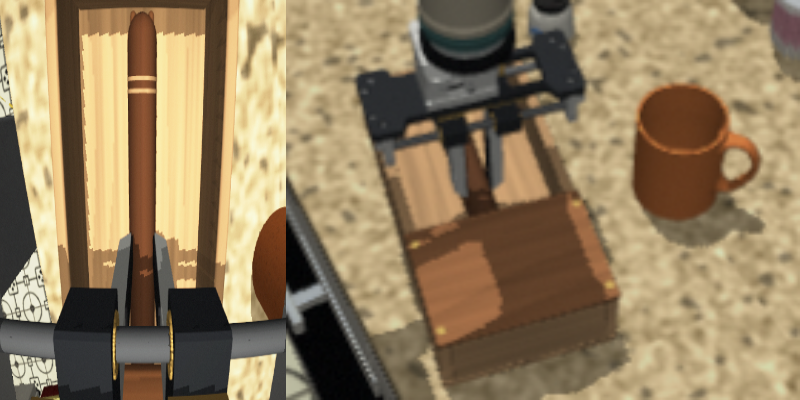

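The fingers straddle the pin, one on each side and close to it, so they may not have closed fully. I'll close further and watch the force.

```bash
python3 - <<'E'
from h import *
for w in (14,8,0):
    ctrl.move_gripper(w,40);ctrl.dwell(.1);print(w,ctrl.current_width(),ctrl.current_finger_force(),ctrl.current_wrist_force(),ctrl.current_t())
    if ctrl.current_finger_force()>25: break
im,d=ctrl.read_camera("wrist");cv2.imwrite("pics/w3.png",im[...,::-1])
E
```

```text
14 13.812770380250724 0.0 [-0.21862955  0.92697424 -0.43093358] 7.1917
8 8.23393968035448 0.0 [ 0.29710867  0.2631122  -0.42637668] 7.6333
0 0.6586415488699257 0.0 [-0.82284688  0.52092637  0.06870938] 8.075
```

View pics/w3.png

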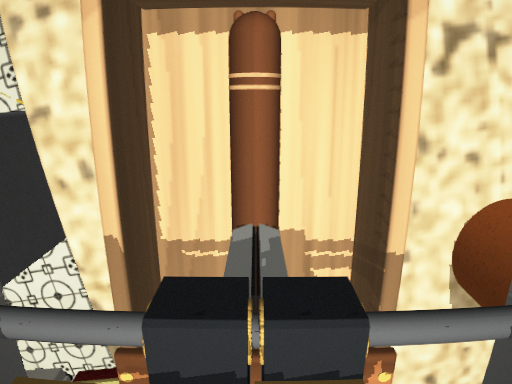

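```bash
cat >> h.py <<'E'
def wcloud():
    pos,ro=np.array(ctrl.current_position()),ctrl.current_ee_rot()
    im,d=ctrl.read_camera("wrist");c=ctrl.calibration("wrist")
    K=np.array([[c['fx'],0,c['cx']],[0,c['fy'],c['cy']],[0,0,1.]]);M=np.array(c['mount'])
    h,w=d.shape;U,V=np.meshgrid(np.arange(w),np.arange(h))
    q=cv2.undistortPoints(np.stack([U,V],-1).reshape(-1,1,2).astype(float),K,np.array(c['dist'],float)).reshape(-1,2)
    P=np.c_[q,np.ones(len(q))]*d.reshape(-1,1);P=P@M[:3,:3].T+M[:3,3];P=P@Ro.from_euler('xyz',ro).as_matrix().T+pos
    return im,d,P.reshape(h,w,3)
E
python3 - <<'E'
from h import *
print(ctrl.current_position(),ctrl.current_ee_rot(),pose(12,30,0,.3))
im,d,P=wcloud();b=box(P)
for r,c in((20,255),(60,255),(100,255),(150,255),(200,255),(220,255),(240,240),(265,235),(240,272),(200,200),(200,310),(5,255),(120,400)): print((r,c),im[r,c],d[r,c],b[r,c].round(1),P[r,c,2].round(1))
E
```

```text
[481.4115423  -18.36498681  17.00082234] [-3.14158044e+00  2.73185953e-05  1.38493267e+00] (array([481.42287631, -18.35126392,  17.        ]), array([3.14159265, 0.        , 1.38491876]))
(20, 255) [126  72  44] 165.14804 [125.5   0.3] 37.9
(60, 255) [139  83  51] 170.19571 [106.4   0.3] 37.9
(100, 255) [143  86  53] 173.07558 [86.8  0.3] 40.3
(150, 255) [139  81  50] 180.35123 [61.2  0.3] 39.7
(200, 255) [138  84  51] 186.15607 [34.3  0.3] 41.1
(220, 255) [138  83  50] 190.55522 [22.4  0.3] 39.7
(240, 240) [107 107 100] 167.3413 [21.   7.6] 64.2
(265, 235) [90 90 86] 144.32909 [19.9  8.7] 88.3
(240, 272) [91 91 86] 166.25255 [21.4 -7.9] 65.2
(200, 200) [241 202 136] 219.72232 [24.8 35.4] 8.9
(200, 310) [247 215 150] 218.29382 [ 25.1 -34.5] 10.3
(5, 255) [77 59 39] 184.3313 [138.4   0.2] 14.5
(120, 400) [173 131  87] 152.20094 [ 78.7 -65.1] 64.2
```

```bash
python3 - <<'E'
from h import *
def rep(c,rows):
    for r in rows: print((r,c),im[r,c],b[r,c].round(1),P[r,c,2].round(1))
im,d,P=wcloud();b=box(P);rep(244,range(218,236,2))
ctrl.move_gripper(56,40)
im,d,P=wcloud();b=box(P);Z=P[...,2]
g=(abs(b[...,0]-12)<14)&(abs(b[...,1])<60)&(Z>5)&(d>0)&(im.max(2).astype(int)-im.min(2)<25)
for lo in range(5,100,10):
    k=g&(Z>=lo)&(Z<lo+10)
    if k.any(): print("gray z",lo,k.sum(),b[k].min(0).round(1),b[k].max(0).round(1))
k=g&(Z<60);print(Z[k].min() if k.any() else None)
print(ctrl.current_width(),ctrl.current_t());cv2.imwrite("pics/w4.png",im[...,::-1])
E
```

```text
(218, 244) [120  72  45] [23.1  6.5] 38.3
(220, 244) [119  73  44] [21.9  6.5] 38.1
(222, 244) [118  69  41] [21.   6.5] 39.1
(224, 244) [95 57 33] [19.8  6.5] 38.9
(226, 244) [121 116 108] [21.4  6.2] 46.3
(228, 244) [129 130 123] [21.   6.2] 48.2
(230, 244) [133 132 126] [21.   6.1] 51.1
(232, 244) [131 131 124] [20.7  6. ] 53.0
(234, 244) [132 132 126] [20.6  6. ] 55.6
gray z 35 105 [  3.4 -32.7] [21.2 32.4]
gray z 45 434 [  2.7 -39. ] [21.5 39.3]
gray z 55 558 [  3.1 -39.7] [21.6 39.8]
gray z 65 685 [  3.7 -39.6] [21.7 39.9]
gray z 75 811 [  3.4 -39.7] [21.4 40.4]
gray z 85 980 [  3.2 -40.2] [21.5 40.4]
gray z 95 1184 [  3.3 -40.2] [22.1 40.4]
40.60683342417185
56.0252006256488 9.25
```

View pics/w4.png

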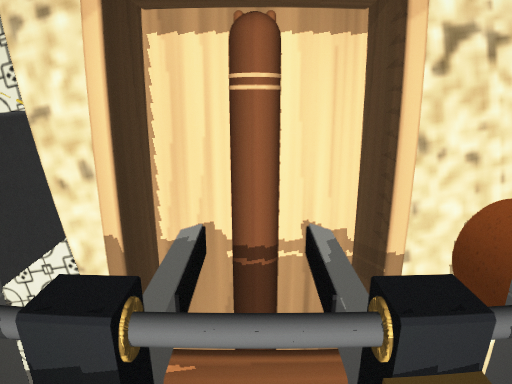

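The picture shows the open fingertips at about (205,228) and (308,228). Their depth puts them at z≈42 while the TCP reads 17, so the real fingertips are about 25 mm short of the reported TCP and closed above the pin. The pin has not moved (top still at 40, tip at the same place). I'll correct for the offset, descend further in guarded steps and grip.

```bash
sed -i 's/\[:,2\]\*13$/[:,2]*(13+DZ)/; s/^def pose/DZ=24.\ndef pose/' h.py; python3 - <<'E'
from h import *
S=18
p,r=pose(S,54,0,.3);ctrl.servo_line(p,r,speed=60)
f0=np.array(ctrl.current_wrist_force())
for z in range(50,25,-3):
    p,r=pose(S,z,0,.3);ctrl.servo_line(p,r,speed=40);f=np.array(ctrl.current_wrist_force())-f0
    if abs(f).max()>4: print("contact",z,f);break
im,d,P=wcloud();b=box(P);Z=P[...,2]
g=(abs(b[...,0]-S)<14)&(abs(b[...,1])<60)&(d>0)&(im.max(2).astype(int)-im.min(2)<25)&(Z>11)
print("tip z",np.percentile(Z[g],[0.3,1,2]),ctrl.current_position(),f)
cv2.imwrite("pics/w5.png",im[...,::-1])
ctrl.move_gripper(10,40);ctrl.dwell(.2)
print(ctrl.current_width(),ctrl.current_finger_force(),ctrl.current_wrist_force(),ctrl.current_t())
E
```

```text
tip z [14.20202899 16.64594684 19.39499657] [482.42710765 -12.42956318 -11.11548126] [-1.40670026 -0.29141447  0.43850969]
26.96592518334215 40.000521540641785 [-1.37956324  0.48555698  2.38324485] 12.5667
```

It is gripped: 27 mm, 40 N. Next I lift slightly, tilt about the covered end and check.

```bash
cat >> h.py <<'E'
L=130.5
def pinpose(s0,z0,tilt): # covered-end hemisphere centre at (s0,z0)
    return pose(s0+L*np.cos(tilt),z0+L*np.sin(tilt),tilt,.3)
E
python3 - <<'E'
from h import *
def st(t): print(t,np.round(ctrl.current_wrist_force(),1),round(ctrl.current_width(),1),round(ctrl.current_finger_force(),1),round(ctrl.current_t(),2))
p,r=pinpose(-112.5,28.5,0);ctrl.servo_line(p,r,speed=20);st('lift')
for a in range(2,13,2):
    p,r=pinpose(-112.5,28.5,np.deg2rad(a));ctrl.servo_line(p,r,speed=30);st(a)
im,d,P=wcloud();b=box(P);m=pinmask(im)&(abs(b[...,1])<20)&(P[...,2]>30)
for lo in range(30,130,20):
    k=m&(b[...,0]>lo)&(b[...,0]<lo+20)&(abs(b[...,1])<4)
    if k.any():print(lo,b[k,0].mean().round(1),np.median(P[k,2]).round(1))
print(b[m,0].max())
im2,_=ctrl.read_camera("scene");cv2.imwrite("pics/s2.png",cv2.resize(im2[130:310,140:340],(660,594))[...,::-1])
E
```

```text
lift [-0.3 -0.1 -1.4] 27.2 40.0 12.84
2 [ 0.3 -0.5 -0.9] 27.2 40.0 13.15
4 [ 0.4  0.  -0.8] 26.6 40.0 13.46
6 [ 0.3 -0.1 -1.7] 27.0 40.0 13.77
8 [-0.8 -1.  -1.6] 27.0 40.0 14.07
10 [ 0.2 -0.3 -0.7] 26.9 40.0 14.38
12 [-0.6  0.  -1.4] 27.2 40.0 14.69
30 40.5 74.8
50 58.1 79.9
70 79.4 83.2
90 101.7 88.1
110 118.3 88.6
139.7421054403109
```

View pics/s2.png

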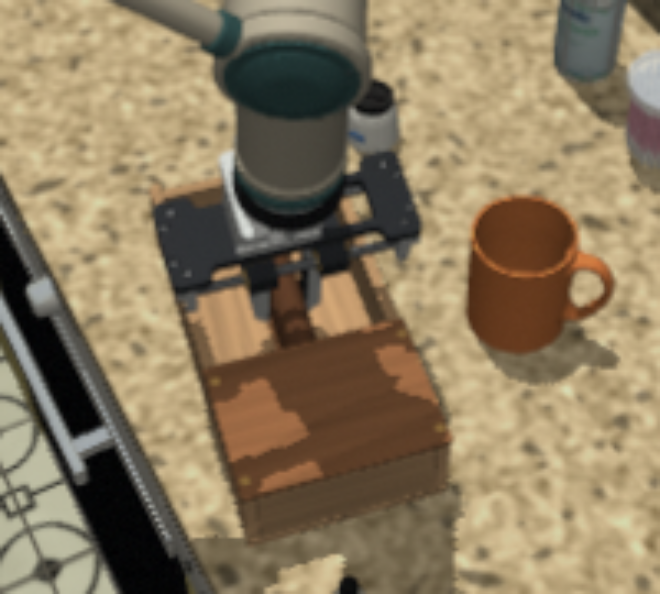

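The scene view shows the pin gripped and slanted at (290,315), clear of the cover edge, with the bystanders untouched. The measured slope is 12.3° and the tip is at about 80 mm. Next I draw it out along its axis, lift and level.

```bash
python3 - <<'E'
from h import *
def st(t): print(t,np.round(ctrl.current_wrist_force(),1),round(ctrl.current_width(),1),round(ctrl.current_finger_force(),1),round(ctrl.current_t(),2))
ctrl.dwell(.2);t=np.deg2rad(12)
for D in range(20,121,20):
    p,r=pinpose(-112.5+D*np.cos(t),28.5+D*np.sin(t),t);ctrl.servo_line(p,r,speed=50);st(D)
    if np.abs(ctrl.current_wrist_force()).max()>8: raise SystemExit("force")
s=-112.5+120*np.cos(t)
p,r=pinpose(s,150,t);ctrl.servo_line(p,r,speed=60);st('up')
p,r=pinpose(s,195,0);ctrl.servo_line(p,r,speed=40);ctrl.dwell(.5);st('level')
im,d,P=wcloud();b=box(P);m=pinmask(im)&(abs(b[...,1])<20)&(P[...,2]>100)
for lo in range(140,260,20):
    k=m&(b[...,0]>lo)&(b[...,0]<lo+20)&(abs(b[...,1])<5)
    if k.any():print(lo,b[k,0].mean().round(1),np.median(P[k,2]).round(1))
im2,_=ctrl.read_camera("scene");cv2.imwrite("pics/s3.png",im2[...,::-1])
E
```

```text
20 [-0.   0.4 -2. ] 26.9 40.0 15.54
40 [ 0.4  0.  -0.8] 27.2 40.0 16.09
60 [-0.6  0.3 -1.3] 26.9 40.0 16.64
80 [ 0.6 -0.7 -0.6] 26.8 40.0 17.19
100 [-0.3 -0.3 -0.6] 26.9 40.0 17.74
120 [ 0.3 -0.1 -1.1] 27.0 40.0 18.29
up [ 0.2 -0.2 -1. ] 27.0 40.0 20.05
level [ 0.2 -0.  -0.9] 27.1 40.0 21.14
140 150.3 208.3
160 170.0 208.3
180 189.9 208.4
200 209.6 208.7
220 230.7 208.4
240 244.1 205.4
```

View pics/s3.png

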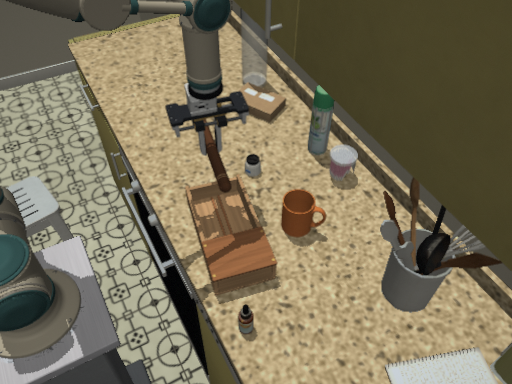

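The pin is held level, running from (210,140) to (226,187), with its axis at z≈194, well above the box. The jar, mug and bottle are where they started, so I hand it in.

```bash
python3 -c "
from bench import ctrl
print(ctrl.job_done())"
```

```text
the job is handed in; nothing more can be done
None
```

The job is handed in: the pin came out on a 12° slant with no sign of contact and is held still and level, its axis about 194 mm above the counter, and the mug, jar and bottle have not moved; no verdict was returned.

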